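# Bar the disinfection box and switch it on at its lever-lock toggle

### The arm

A 7-joint arm with a two-finger parallel gripper is mounted at the origin on the work surface. World frame = base frame: x ahead of the robot, y to its left, z up, the work surface at z = 0. Lengths are in mm, angles in rad, forces in N, time in s.
With the tool pointing down it reaches from about 400 to 750 mm from the base axis. Payload 19.5 kg.
Tool frame: the origin (TCP) lies midway between the tips of the shut fingers; the grasp point (between the pads) lies 19 mm behind it; z points along the fingers, y is the line along which they close (so a half turn about z gives the same grasp; the last joint's range is limited). The gripper opens to 85 mm and grips with 20 to 120 N. Pads are 22 mm wide; open, the fingers measure 114 mm over their backs; the gripper's body (76 mm by 85 mm) begins 54 mm behind the grasp point. The pads swing forward as they close: fully open they stand 13 mm farther back than shut.
Start: joints at [-1.267, 0.707, -0.028, 1.485, 0.022, 0.951, -0.075], TCP at [194.882, 540.94, 231.268] pointing down, gripper open.
Joint ranges: [-2.71, 2.71], [-0.32, 2.16], [-1.57, 1.52], [0, 2.45], [-1.46, 4.6], [0, 2.02], [-2.83, 2.83]. Speed limits (rad/s): [1.89, 1.89, 2.57, 2.57, 3.01, 3.01, 3.01].

### API

Orientations are given as a 3x3 rotation matrix whose columns are the frame's x, y, z axes.
In Python, from plant import manip, imaging, status gives the robot as it stands (manip), with the cameras (imaging) and the readings (status).
- The arm moves only by the shell command python3 inch.py [FORCE], which reads ROWS from standard input. ROWS is a JSON list of rows, 1 to 5 of them, each of 7 numbers: the opening from 0.0 (shut) to 1.0 (fully open), then dx, dy, dz in mm, then a rotation vector rx, ry, rz in rad; each row shifts and turns the commanded pose from where the row before left it, along the tool's axes as they then stand; what a row does not reach is not made up. A row lasts 1/10 s, in which the tool goes at most 50 mm and 0.15 rad, less where a joint would pass 70% of its speed; a pose out of reach is approached as far as the arm can. The fingers move at their own pace and stop on an object; FORCE is the grip in N (left out, the last holds). Time passes only in rows, so rows that do not move let the fingers close. It prints the time, the measured TCP pose, the force, the opening and the grip force at its end. Input that does not fit is refused with a message, and nothing moves.
- status.read_state(): the state, without advancing time (a new reading comes with each control period).
- imaging.grab_frame(name): name is "side" or "top"; returns a dict with "image" (480x640x3 uint8, red, green, blue), "fx", "fy", "cx", "cy" (pixels), "k1" (the pictures are not rectified: a ray, as slopes to the right and down, at radius r is drawn at 1 + k1 r^2 times it, then the intrinsics apply), "position" and "orientation" of the camera in the world. Camera axes: x right, y up, looking along -z (the intrinsics and any distortion apply to the point x, -y, -z); pixel columns grow to the right and rows downward; lengths in mm; the calibration is good to about 2 mm. A picture is of the moment at which its call begins. There is no depth.
- manip.close_job(): hands the job in; it is judged then, once.
The state is a dict: "time": time; "joints": joint angles; "joint_velocities": joint speeds; "joint_efforts": joint torques, N m; "ee_pos": TCP position; "ee_rot": TCP orientation; "contact_force": force on the tool from outside, world axes, zero at the start; "torque": the same for the moment, N m; "grip_width": opening from 0.0 (shut) to 1.0 (fully open); "gripper_force": force on a finger pad.
Only numpy, scipy, OpenCV 4.12 (cv2) and the standard library are available. Lean on these libraries where they do the work, as an engineer would, in place of code of your own. Each camera call takes 0.05 s, during which the arm holds its last target. There are 200 camera calls.

### The job

Secure the small disinfection box and then start it: first swing its hinged hold-down bar over the lid until it rests fully down in the fork of its catch. Only then, on the switch box, lift the toggle's spring-loaded collar, flip the lever over to the other end of its gate and let the collar drop home so that the lever is locked there. Leave everything else on the counter where it is, and finish with the arm clear.

Things in the scene. Friction and masses are not known exactly. Their poses are not given: they have to be found in the camera images.
- chamber: Disinfection box: white case, steel lid, 206 x 156 mm, flat lid top 90 mm up, fixed. Origin: centre of underside, z up; front (black panel) at its -x. A steel hold-down bar crosses over the lid along its y at x = -0.045, hinged at y = -0.092, caught at y = +0.092, on dark side brackets reaching |y| = 0.100. A rubber pad (30 x 40 mm, top at z = 0.116) stands under the bar at y = 0.
- bar_hinge (a point): Point on the hold-down bar's hinge axis (fixed to the box, at 0.122 m above the counter). The axis runs along the box's own x. Orientation: as the box.
- catch (a point): Middle of the catch: an open-topped fork with two prongs 22 mm apart (inside), 6 mm thick along the box's y, their tops 137 mm above the counter. The closed bar lies between them at this point.
- bar_grip (a point): Point on the hold-down bar's centre line, 157 mm from the hinge axis: pinch it here along the box's x, or push. Steel bar 12 mm wide (along the box's x), 10 mm thick, reaching 192 mm from the hinge axis to its free end. Closed it is level, 32 mm above the lid. The point's y axis points along the bar to the free end.
- bar (a joint): Angle of the hold-down bar, rad: 0 is closed (level, resting in the catch), 1.57 upright, at most 1.9. It starts raised, between 1.0 and 1.8. Hinge with 0.065 N m friction: raised it stays where it is left, and under 1 N at the grip point moves it; let go below about 0.7 rad it sinks into the catch by its own weight (0.12 kg).
- switchbox: Switch box with one large lever-lock toggle: grey case 150 x 130 mm, 70 mm high, fixed. Origin: centre of underside, z up; front at its -x. On top two upright steel gate plates run along its x, 10.5 to 16.5 mm either side of the middle, reaching 57 mm above the lever's hinge, with a notch at each end; the lever stands between them.
- lever_hinge (a point): Point on the lever's hinge axis (fixed to the switch box, 75 mm above the counter). The axis runs along the box's own y. Orientation: as the switch box.
- collar_grip (a point): Where to grip the black collar that slides on the lever: on its axis. Its barrel is 34 mm in diameter, 27 mm long: 17 mm lie below this point, 10 mm above. The point is 84 mm from the lever's hinge axis with the collar down, 104 mm fully lifted. The point's z axis points along the lever to its tip; its y axis is that of the switch box.
- lever_tip (a point): End of the steel cap (18 mm in diameter, 17 mm long) at the top of the lever, on the lever's axis, 129 mm from the hinge axis; below the cap the lever is a 10 mm rod.
- lever (a joint): Lever angle, rad. 0: off, leaning 0.5 rad from upright to the switch box's -x (front). 1.0: on, leaning 0.5 rad to its +x (back). Starts at 0. Moderate friction (0.08 N m) holds it where it is left. With the collar down it is locked at either end (play 0.04 rad): a cross pin on the collar sits in a notch of the gate.
- collar (a joint): Lift of the collar along the lever, m: 0 down (home), 0.020 top stop. It must be lifted by at least 0.014, and held so, for its pin to pass over the gate. Its spring pulls it down with 3.3 N at the bottom, 6.3 N at the top. Let go at either end of the swing it drops home into the notch; in between its pin rides on the gate.
- carton: Bystander: white carton 55 x 110 x 50 mm lying on the rear of the disinfection box's lid (origin: centre of its underside).
- jar: Bystander: small jar, 52 mm in diameter, 70 mm high, beside the switch box (origin: centre of its underside).
- bottle_a: Bystander: clear infusion bottle, 64 mm in diameter, 150 mm high, at the back of the counter (origin: centre of its underside).
- bottle_b: Bystander: another bottle like it.
- clipboard: Bystander: clipboard with a form, 150 x 220 mm, 13 mm high at its clip, lying flat at the left (origin: centre of its underside).
- vial_tray: Bystander: open white tray 110 x 150 x 45 mm holding small vials, at the right (origin: centre of its underside).

How it is judged (in metres and radians):
On the way, in this order (a step that is already met when the one before it is completed fails the run):
1. the hold-down bar is swung down into its catch (within 0.06 rad) with the lever still off (value of joint bar below 0.06 rad and value of joint lever below 0.3 rad), for 0.2 s.
2. the collar is lifted by more than 10 mm with the lever still at the off end (under 0.4 rad) (value of joint collar above 0.01 m and value of joint lever below 0.4 rad), for 0.04 s.
3. the lever stands at the on end (over 0.9 rad) with the collar dropped home (lift under 4 mm) (value of joint lever above 0.9 rad and value of joint collar below 0.004 m), for 0.2 s.
At the end, for the whole second after the job is handed in: The hold-down bar rests in its catch (within 0.06 rad of level), the lever stands at the on end (over 0.9 rad) and the collar is down in its notch (lift under 4 mm) (all of step 3 and value of joint bar below 0.06 rad); the robot touches nothing.
It fails at once if the lever is flipped (over 0.4 rad) while the bar is not down (over 0.1 rad) (value of joint lever above 0.4 rad and value of joint bar above 0.1 rad).
It fails at once if a bystander is moved by more than 30 mm or tipped by more than 0.5 rad (distance of any of carton, jar, bottle_a, bottle_b, clipboard, vial_tray from where it was at the start of the episode above 0.03 m or angle between any of carton, jar, bottle_a, bottle_b, clipboard, vial_tray's own z axis and vertical above 0.5 rad).
It also fails if it takes over 56 s, if anything falls off the work surface, if the arm or the gripper's body presses on something with over 40 N, if the wrist force passes 120 N, or if a joint passes its speed limit or range.

## Working session

There is one attempt and no reset: what is moved stays moved. The work goes in short steps, Python scripts to look and compute and a shell command to move; the robot and the scene stay as the last step left them, time stands still between calls to the robot, and variables do not carry over. Pictures are saved under pics/ and viewed, at most 12 in all, crops included, and the job is handed in when it is done.

```bash
ls; mkdir -p pics
python3 - <<'E'
from plant import manip, imaging, status
import cv2,numpy as np
for n in("side","top"):
    f=imaging.grab_frame(n); cv2.imwrite(f"pics/{n}0.png",f["image"][:,:,::-1]); print({k:(np.array(v).round(4).tolist()) for k,v in f.items() if k!="image"})
s=status.read_state(); print(s)
E
```

```text
inch.py
pics
plant.py
{'fx': 507.3882, 'fy': 507.3882, 'cx': 324.5556, 'cy': 236.3518, 'k1': -0.0624, 'position': [-50.9734, -992.4129, 852.4147], 'orientation': [[0.8388, 0.2743, -0.4703], [-0.5443, 0.4429, -0.7124], [0.0129, 0.8536, 0.5208]]}
{'fx': 491.4662, 'fy': 491.4662, 'cx': 323.4863, 'cy': 243.9711, 'k1': -0.0635, 'position': [538.2554, 1.6043, 1257.6088], 'orientation': [[0.0133, 0.9968, -0.079], [-0.9998, 0.0118, -0.0188], [-0.0178, 0.0792, 0.9967]]}
{'time': 0.1, 'joints': array([-1.26669855,  0.70704622, -0.02758305,  1.48494205,  0.02201504,
        0.95092862, -0.07550078]), 'joint_velocities': array([-0.00129782, -0.00090721,  0.00011665,  0.00088077, -0.00049907,
       -0.00026609, -0.00233456]), 'joint_efforts': array([ 1.63898992e-03, -8.84307146e+01,  1.23674165e+00, -2.36462241e+01,
        1.70497602e-02,  5.00829236e-03, -3.26086358e-06]), 'ee_pos': array([194.83195411, 540.72805532, 230.87379766]), 'ee_rot': array([[-9.40798997e-01,  3.38964848e-01, -2.83085427e-04],
       [ 3.38964959e-01,  9.40798487e-01, -9.81575342e-04],
       [-6.63931949e-05, -1.01942114e-03, -9.99999478e-01]]), 'contact_force': array([-0.44735399,  0.66485447, -0.53138741]), 'torque': array([ 0.00167188,  0.0350548 , -0.02069454]), 'gripper_force': 0.0, 'grip_width': 0.9994704205922107}
```

View pics/side0.png

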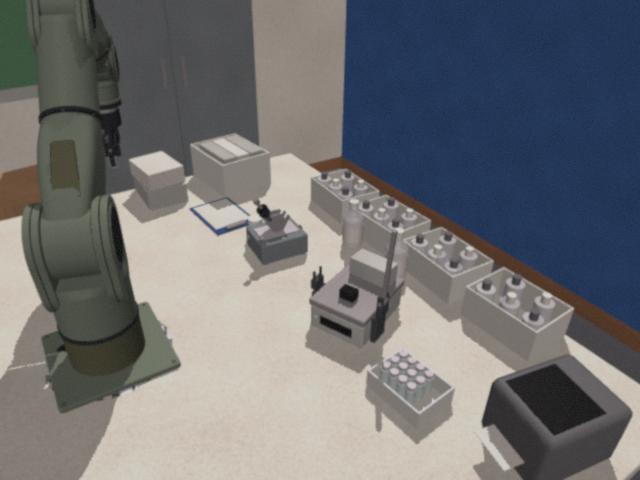

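View pics/top0.png

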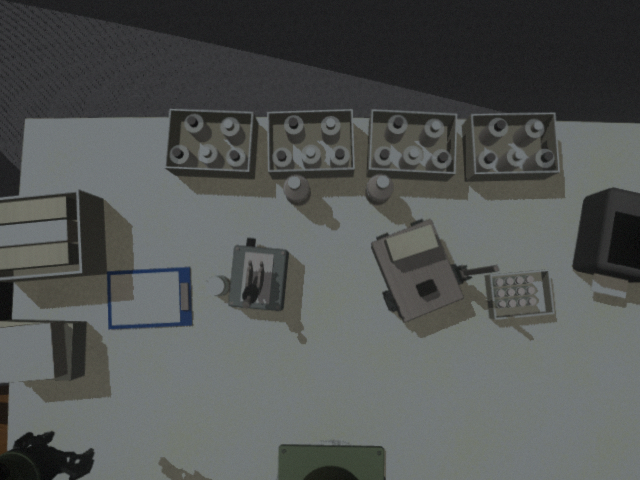

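The side view shows the box at about (350,300) with the bar raised at (390,265), and the switch box at (277,238). In the top view the box is at (418,272), the bar root at (462,272) and its tip near (497,268). The switch box is at (260,277). I'll zoom in for exact corners.

Run:
```python
import cv2
t=cv2.imread("pics/top0.png");s=cv2.imread("pics/side0.png")
t=cv2.convertScaleAbs(t,alpha=1.6)
a=cv2.resize(t[210:330,210:510],None,fx=2.66,fy=2.66,interpolation=cv2.INTER_CUBIC)
cv2.imwrite("pics/topc.png",a)
cv2.imwrite("pics/sidec.png",cv2.resize(s[190:350,235:425],None,fx=3.7,fy=3.7,interpolation=cv2.INTER_CUBIC))
```

```text
(no output)
```

View pics/topc.png

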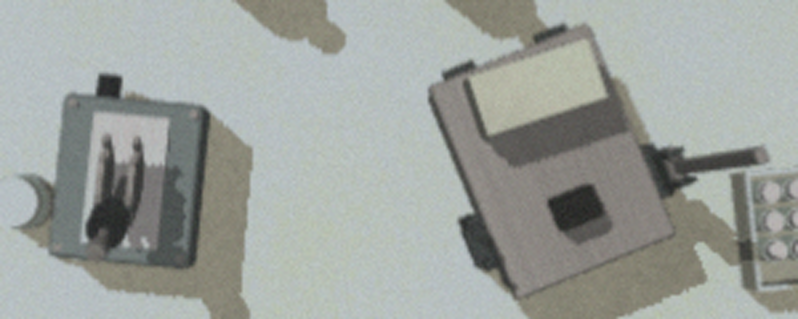

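View pics/sidec.png

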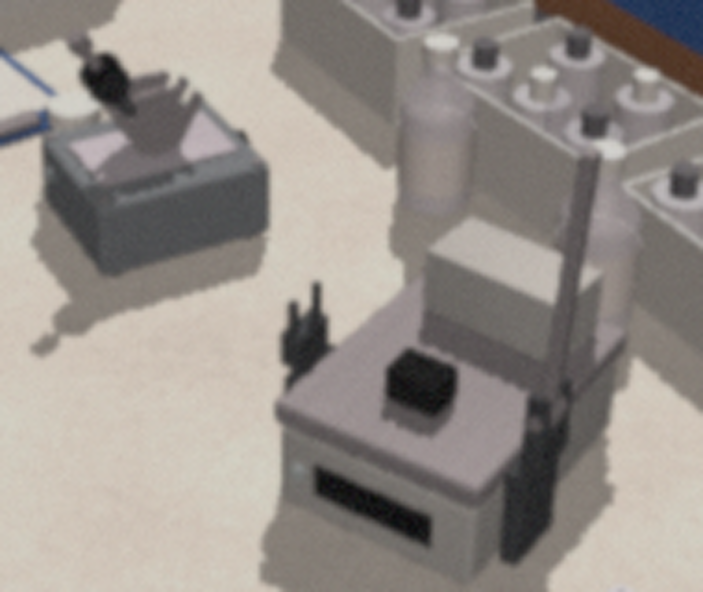

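The crops show the lid corners (top crop) at (432,90), (590,28), (673,236) and (520,295). The switch box corners are at (66,96), (210,107), (193,267) and (52,253). The bar tip is at (762,155) in the top crop and (590,153) in the side crop. The lever cap is at (97,249) in the top crop and (78,45) in the side crop.

```bash
cat > h.py <<'E'
import numpy as np,cv2
from plant import manip, imaging, status
from scipy.spatial.transform import Rotation as R
def cam(n):
    f=imaging.grab_frame(n); return {k:(v if k=="image" else np.array(v,float)) for k,v in f.items()}
def ray(f,u,v):
    K=np.array([[f["fx"],0,f["cx"]],[0,f["fy"],f["cy"]],[0,0,1]],float)
    p=cv2.undistortPoints(np.array([[[u,v]]],float),K,np.array([f["k1"],0,0,0,0],float))[0,0]
    d=f["orientation"]@np.array([p[0],-p[1],-1]); return f["position"],d/np.linalg.norm(d)
def plane(f,u,v,z):
    c,d=ray(f,u,v); return c+d*(z-c[2])/d[2]
def tri(f,a,g,b):
    c,d=ray(f,*a);e,k=ray(g,*b)
    s=np.linalg.lstsq(np.c_[d,-k],e-c,rcond=None)[0]
    p,q=c+s[0]*d,e+s[1]*k; return (p+q)/2,np.linalg.norm(p-q)
def proj(f,P):
    q=f["orientation"].T@(np.asarray(P)-f["position"]); x=np.array([q[0],-q[1]])/-q[2]
    x=x*(1+f["k1"]*(x@x)); return x*f["fx"]+[f["cx"],f["cy"]]
E
python3 - <<'E'
from h import *
np.set_printoptions(precision=3,suppress=True)
T=cam("top");S=cam("side")
t=lambda x,y:(x/2.66+210,y/2.66+210)
s=lambda x,y:(x/3.7+235,y/3.7+190)
for nm,c,z,ex in(("lid",[(432,90),(590,28),(673,236),(520,295)],90,(206,156)),("sw",[(66,96),(210,107),(193,267),(52,253)],70,(150,130))):
    P=np.array([plane(T,*t(*q),z) for q in c]); RL,RR,FR,FL=P
    ax=(RL+RR-FL-FR); yaw=np.arctan2(ax[1],ax[0]); ay=(RL+FL-RR-FR); yaw2=np.arctan2(-ay[0],ay[1])
    print(nm,"c",P.mean(0),"yaw",yaw,yaw2,"len",np.linalg.norm(RL-FL),np.linalg.norm(RR-FR),np.linalg.norm(RL-RR),np.linalg.norm(FL-FR))
for nm,a,b in(("bartip",(762,155),(590,153)),("cap",(97,249),(78,45)),("collar",(106,222),(105,77)),("pad",(577,207),(422,362))): print(nm,*tri(T,t(*a),S,s(*b)))
E
```

```text
lid c [ 569.702 -201.829   90.   ] yaw 0.394400064454458 0.3802490005832182 len 197.6673493214282 199.28111267857633 153.04001064919927 146.26818951542853
sw c [548.31  179.315  70.   ] yaw -0.07560196532484638 -0.0725732685784781 len 143.46352676665154 145.7808288515262 132.69050185195889 129.1551295577959
bartip [ 570.515 -314.34   313.027] 0.8592180097907386
cap [491.452 188.522 179.835] 1.8763704130049081
collar [512.662 187.359 146.194] 1.263972497575431
pad [ 531.026 -217.529  119.585] 2.7761245598694595
```

```bash
echo '[[0, 0, 0, -22, 0, 0, 0.14], [0, 0, 0, -22, 0, 0, 0.14], [0, 0, 0, -22, 0, 0, 0.14]]' | python3 inch.py; echo '[[0, 0, 0, -22, 0, 0, 0.14], [0, 0, 0, -22, 0, 0, 0.14], [0, 0, 0, -22, 0, 0, 0.14], [0, 0, 0, 0, 0, 0, 0]]' | python3 inch.py; echo '[[0, -40, 0, 0, 0, 0, 0], [0, -40, 0, 0, 0, 0, 0], [0, -40, 0, 0, 0, 0, 0], [0, -40, 0, 0, 0, 0, 0], [0, -40, 0, 0, 0, 0, 0]]' | python3 inch.py
```

```text
time: 0.5
ee_pos: [194.8, 540.8, 298.0]
ee_rot: [[-0.717, 0.697, -0.0], [0.697, 0.717, -0.0], [0.0, -0.001, -1.0]]
contact_force: [-0.5, -0.5, -0.3]
grip_width: 0.512
gripper_force: 0.0
time: 0.9
ee_pos: [195.0, 541.5, 365.5]
ee_rot: [[-0.371, 0.929, 0.001], [0.928, 0.371, 0.003], [0.002, 0.002, -1.0]]
contact_force: [0.1, -0.2, 0.2]
grip_width: -0.0
gripper_force: 0.0
time: 1.4
ee_pos: [270.2, 353.9, 362.9]
ee_rot: [[-0.378, 0.926, -0.0], [0.926, 0.378, -0.001], [-0.0, -0.0, -1.0]]
contact_force: [1.3, -0.1, -0.3]
grip_width: -0.004
gripper_force: 0.0
```

```bash
for i in 1 2 3; do echo '[[0, -48, 1.5, 0, 0, 0, 0], [0, -48, 1.5, 0, 0, 0, 0], [0, -48, 1.5, 0, 0, 0, 0], [0, -48, 1.5, 0, 0, 0, 0], [0, -48, 1.5, 0, 0, 0, 0]]' | python3 inch.py | sed -n 1,3p; done; echo '[[0, -48, 1.5, 0, 0, 0, 0], [0, 0, 0, 0, 0, 0, 0]]' | python3 inch.py
```

```text
time: 1.9
ee_pos: [367.2, 134.1, 363.1]
ee_rot: [[-0.378, 0.926, -0.0], [0.926, 0.378, -0.0], [-0.0, -0.0, -1.0]]
time: 2.4
ee_pos: [464.4, -85.6, 362.9]
ee_rot: [[-0.378, 0.926, -0.0], [0.926, 0.378, 0.0], [0.0, -0.0, -1.0]]
time: 2.9
ee_pos: [561.5, -305.0, 362.7]
ee_rot: [[-0.377, 0.926, -0.0], [0.926, 0.377, 0.001], [0.001, -0.0, -1.0]]
time: 3.1
ee_pos: [577.4, -342.0, 360.8]
ee_rot: [[-0.373, 0.928, -0.002], [0.928, 0.373, -0.001], [0.0, -0.003, -1.0]]
contact_force: [-0.1, 0.7, 0.3]
grip_width: 0.003
gripper_force: 0.0
```

```bash
echo '[[0, 0, 0, 43, 0, 0, 0], [0, 0, 0, 43, 0, 0, 0], [0, 10, 0, 0, 0, 0, 0], [0, 15, 0, 0, 0, 0, 0], [0, 15, 0, 0, 0, 0, 0]]' | python3 inch.py; echo '[[0, 20, 0, 2, 0, 0, 0], [0, 20, 0, 7, 0, 0, 0], [0, 20, 0, 9, 0, 0, 0], [0, 20, 0, 12, 0, 0, 0], [0, 15, 0, 14, 0, 0, 0]]' | python3 inch.py;echo '[[0, 15, 0, 18, 0, 0, 0], [0, 8, 0, 12, 0, 0, 0], [0, 8, 0, 14, 0, 0, 0], [0, 4, 0, 12, 0, 0, 0], [0, 0, 0, 0, 0, 0, 0]]' | python3 inch.py
python3 - <<'E'
from h import *
for n in("side",):
    f=cam(n);cv2.imwrite("pics/s1.png",cv2.resize(f["image"][150:370,200:460,::-1],None,fx=2.5,fy=2.5))
E
```

```text
time: 3.6
ee_pos: [561.7, -299.7, 276.9]
ee_rot: [[-0.377, 0.926, -0.001], [0.926, 0.377, 0.0], [0.001, -0.001, -1.0]]
contact_force: [1.0, -0.5, -0.1]
grip_width: 0.0
gripper_force: 0.2
time: 4.1
ee_pos: [526.0, -210.9, 233.2]
ee_rot: [[-0.377, 0.926, 0.0], [0.926, 0.377, 0.0], [0.0, 0.0, -1.0]]
contact_force: [0.7, 0.0, -0.9]
grip_width: 0.002
gripper_force: 0.1
time: 4.6
ee_pos: [512.6, -178.9, 176.4]
ee_rot: [[-0.377, 0.926, -0.002], [0.926, 0.377, 0.001], [0.002, -0.002, -1.0]]
contact_force: [0.1, -0.4, 0.3]
grip_width: -0.001
gripper_force: 0.0
```

View pics/s1.png

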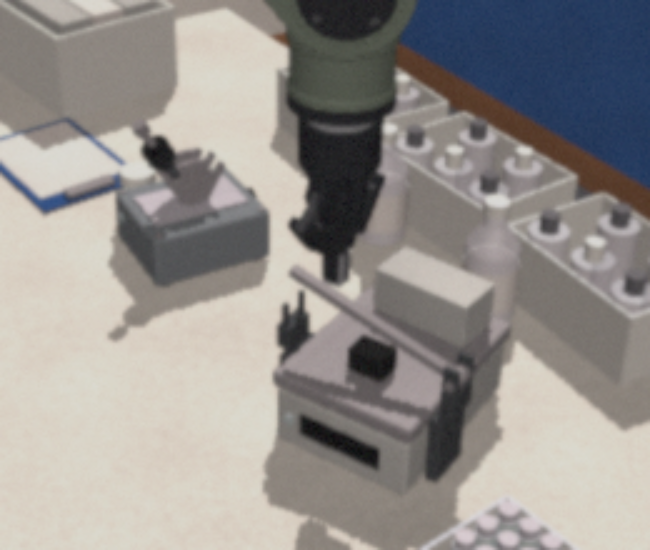

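The picture shows the bar already well down, with its free end (295,270) just above the fork (295,325), and the fingers at (335,275). I'll follow it down gently.

```bash
echo '[[0, 1, 0, 12, 0, 0, 0], [0, 1, 0, 12, 0, 0, 0], [0, 0, 0, 12, 0, 0, 0], [0, 0, 0, 6, 0, 0, 0], [0, 0, 0, 2, 0, 0, 0]]' | python3 inch.py; echo '[[0, 0, 0, 1, 0, 0, 0], [0, 0, 0, 1, 0, 0, 0], [0, 0, 0, 0, 0, 0, 0]]' | python3 inch.py; echo '[[0, 0, 0, -40, 0, 0, 0], [0, 0, 0, -40, 0, 0, 0], [0, 0, 0, -40, 0, 0, 0], [0, 0, 0, -20, 0, 0, 0], [0, 0, 0, 0, 0, 0, 0]]' | python3 inch.py
python3 - <<'E'
from h import *
f=cam("side");cv2.imwrite("pics/s2.png",cv2.resize(f["image"][230:350,290:430,::-1],None,fx=4,fy=4))
E
```

```text
time: 5.15
ee_pos: [512.7, -178.4, 133.3]
ee_rot: [[-0.375, 0.927, -0.0], [0.927, 0.375, -0.0], [0.0, -0.0, -1.0]]
contact_force: [-0.1, -0.3, -0.2]
grip_width: -0.003
gripper_force: 0.0
time: 5.45
ee_pos: [513.0, -178.3, 131.9]
ee_rot: [[-0.375, 0.927, 0.0], [0.927, 0.375, -0.0], [-0.0, 0.0, -1.0]]
contact_force: [0.7, -0.2, 0.1]
grip_width: -0.0
gripper_force: 0.0
time: 5.95
ee_pos: [513.6, -178.6, 274.4]
ee_rot: [[-0.375, 0.927, 0.004], [0.927, 0.375, -0.001], [-0.003, 0.004, -1.0]]
contact_force: [-1.3, 0.7, -1.3]
grip_width: 0.003
gripper_force: 0.0
```

View pics/s2.png

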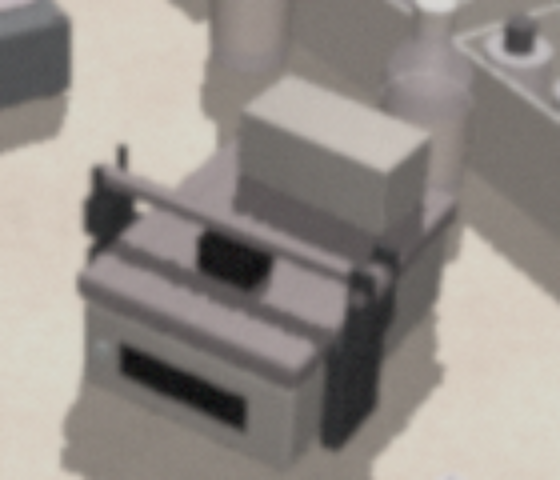

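The bar is level: its free end sits between the fork prongs at (105,175), and the finger reached z=132 above it without contact, so it is closed. Next I'll refine the collar and lever measurement.

Run:
```python
from h import *
np.set_printoptions(precision=1,suppress=True)
T=cam("top");S=cam("side");C=[]
yaw=-.074;X=np.array([np.cos(yaw),np.sin(yaw),0]);Z=np.array([0,0,1]);ax=-np.sin(.5)*X+np.cos(.5)*Z
for f,th in((T,22),(S,40)):
    u,v=proj(f,[512,187,146]).astype(int); g=f["image"][v-14:v+14,u-14:u+14].max(2)
    n,l,st,ce=cv2.connectedComponentsWithStats((g<th).astype(np.uint8)); print(g.min(),[(st[i].tolist(),(ce[i]+[u-14,v-14]).round(1)) for i in range(1,n) if st[i][4]>8],"pred",proj(f,[512,187,146]))
a=[cv2.resize(f["image"][int(v)-35:int(v)+35,int(u)-45:int(u)+45,::-1],None,fx=4.4,fy=4.4,interpolation=cv2.INTER_CUBIC) for f in(T,S) for u,v in[proj(f,[530,185,120])]]
a[0]=cv2.convertScaleAbs(a[0],alpha=1.7)
cv2.imwrite("pics/lev.png",np.hstack(a)); print([proj(f,[530,185,120]).astype(int)-[45,35] for f in(T,S)])
```

```text
27 [] pred [250.2 293.5]
14 [([9, 10, 11, 12, 71], array([263.6, 211.6]))] pred [263. 211.]
[array([208, 250]), array([224, 182])]
```

View pics/lev.png

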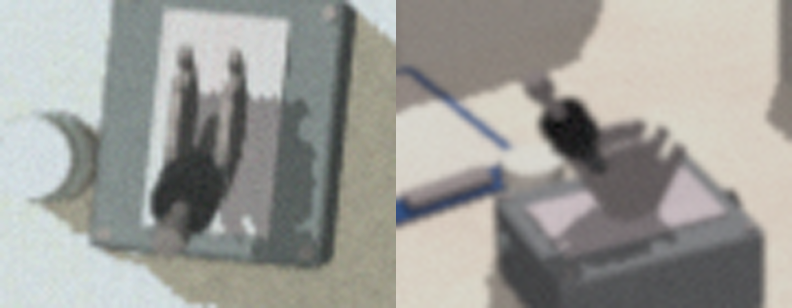

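```bash
echo '[[1, 0, 0, -5, 0, 0, -0.14], [1, 0, 0, -5, 0, 0, -0.14], [1, 0, 0, 0, 0, 0, -0.14], [1, 0, 0, 0, 0, 0, -0.14]]' | python3 inch.py|head -3;echo '[[1, 0, 0, 0, 0, 0, -0.14], [1, 0, 0, 0, 0, 0, -0.14], [1, 0, 0, 0, 0, 0, -0.14], [1, 0, 0, 0, 0, 0, -0.13], [1, 0, 0, 0, 0, 0, 0]]' | python3 inch.py|head -3
echo '[[1, 9, 45, 0, 0, 0, 0], [1, 9, 45, 0, 0, 0, 0], [1, 9, 45, 0, 0, 0, 0], [1, 9, 45, 0, 0, 0, 0]]' | python3 inch.py|head -3;echo '[[1, 9, 45, 0, 0, 0, 0], [1, 9, 45, 0, 0, 0, 0], [1, 9, 45, 0, 0, 0, 0], [1, 9, 45, 0, 0, 0, 0], [1, 0, 0, 0, 0, 0, 0]]' | python3 inch.py|head -3
echo '[[1, 0, 0, 0, 0, -0.125, 0], [1, 0, 0, 0, 0, -0.125, 0], [1, 0, 0, 0, 0, -0.125, 0], [1, 0, 0, 0, 0, -0.125, 0], [1, 0, 0, 0, 0, 0, 0]]' | python3 inch.py
python3 - <<'E'
from h import *
np.set_printoptions(precision=3,suppress=True)
s=status.read_state();print(s["joints"],s["ee_rot"])
T=cam("top")
a=plane(T,208+185/4.4,250+55/4.4,130);b=plane(T,208+236/4.4,250+55/4.4,130);print(a,b,(a+b)/2, "collar",plane(T,208+188/4.4,250+190/4.4,146))
H=np.array([550.5,184,75]);y=-.074;X=np.array([np.cos(y),np.sin(y),0]);A=-np.sin(.5)*X+np.array([0,0,np.cos(.5)])
print("delta tool to TCP r=145:",s["ee_rot"].T@(H+145*A-s["ee_pos"]))
E
```

```text
time: 6.5
ee_pos: [512.6, -178.1, 280.7]
ee_rot: [[-0.814, 0.581, -0.001], [0.581, 0.814, 0.0], [0.001, -0.0, -1.0]]
time: 7.0
ee_pos: [512.5, -178.3, 280.8]
ee_rot: [[-0.997, 0.074, -0.001], [0.074, 0.997, 0.001], [0.001, 0.001, -1.0]]
time: 7.4
ee_pos: [489.9, 5.7, 281.1]
ee_rot: [[-0.997, 0.081, -0.001], [0.081, 0.997, 0.0], [0.001, -0.0, -1.0]]
time: 7.9
ee_pos: [466.7, 192.2, 280.7]
ee_rot: [[-0.997, 0.073, -0.002], [0.073, 0.997, 0.002], [0.002, 0.002, -1.0]]
time: 8.4
ee_pos: [467.8, 186.3, 279.8]
ee_rot: [[-0.891, 0.079, 0.447], [0.068, 0.997, -0.04], [-0.448, -0.005, -0.894]]
contact_force: [0.1, 0.1, 0.1]
grip_width: 1.003
gripper_force: 0.0
[-0.911  0.453  0.45   2.096  0.296  0.261  0.683] [[-0.891  0.079  0.447]
 [ 0.068  0.997 -0.04 ]
 [-0.448 -0.005 -0.894]]
[582.789 191.626 130.   ] [583.143 164.791 130.   ] [582.966 178.208 130.   ] collar [512.759 185.723 146.   ]
delta tool to TCP r=145: [23.045  4.317 75.199]
```

```bash
echo '[[1, 23, 3.5, 0, 0, -0.035, 0], [1, 0, 0, 35, 0, 0, 0], [1, 0, 0, 30, 0, 0, 0], [1, 0, 0, 0, 0, 0, 0], [1, 0, 0, 0, 0, 0, 0]]' | python3 inch.py
python3 - <<'E'
from h import *
np.set_printoptions(precision=3,suppress=True)
s=status.read_state();print(s["joints"],s["ee_rot"])
H=np.array([550.5,183.3,75]);y=-.08;X=np.array([np.cos(y),np.sin(y),0]);A=-np.sin(.5)*X+np.array([0,0,np.cos(.5)])
for r in(145,65):print(s["ee_rot"].T@(H+r*A-s["ee_pos"]))
print("axis in tool",s["ee_rot"].T@A)
E
```

```text
time: 8.95
ee_pos: [483.1, 187.9, 216.8]
ee_rot: [[-0.878, 0.085, 0.471], [0.071, 0.996, -0.047], [-0.473, -0.007, -0.881]]
contact_force: [-0.1, -0.5, 0.7]
grip_width: 1.002
gripper_force: 0.0
[-0.92   0.617  0.514  2.18   0.317  0.004  0.622] [[-0.878  0.085  0.471]
 [ 0.071  0.996 -0.047]
 [-0.473 -0.007 -0.881]]
[ 8.66   0.874 11.877]
[ 8.086  1.593 91.872]
axis in tool [ 0.007 -0.009 -1.   ]
```

```bash
echo '[[1, 0, 0, 0, 0, 0.1, 0], [1, 0, 0, 0, 0, 0.1, 0], [1, 0, 0, 0, 0, 0, 0]]' | python3 inch.py
cat > g.py <<'E'
from h import *
import sys
np.set_printoptions(precision=3,suppress=True)
s=status.read_state();print(s["joints"],s["ee_pos"])
H=np.array([550.5,183.3,75]);y=-.08;X=np.array([np.cos(y),np.sin(y),0]);Y=np.array([-np.sin(y),np.cos(y),0]);Z=np.array([0,0,1])
print("z in box",[s["ee_rot"][:,2]@k for k in(X,Y,Z)],"yaw err",s["ee_rot"][:,1]@X)
for a in sys.argv[1:]:
    lean,r,back=map(float,a.split(","))
    A=np.sin(lean)*X+np.cos(lean)*Z
    print(a,s["ee_rot"].T@(H+r*A+(21-back)*s["ee_rot"][:,2]-s["ee_pos"]))
E
python3 g.py -.5,85,60 -.5,85,0
```

```text
time: 9.25
ee_pos: [484.4, 187.4, 217.2]
ee_rot: [[-0.945, 0.087, 0.316], [0.081, 0.996, -0.032], [-0.318, -0.005, -0.948]]
contact_force: [-1.8, -0.4, 0.3]
grip_width: 0.995
gripper_force: 0.0
[-0.649  0.568  0.172  2.016  0.306  0.313  0.689] [484.383 187.408 217.172]
z in box [np.float64(0.3175516004418215), np.float64(-0.007131034326430583), np.float64(-0.9482141790789005)] yaw err 0.007484951201157977
-.5,85,60 [-2.694  1.718 33.162]
-.5,85,0 [-2.694  1.718 93.162]
```

```bash
echo '[[1, -2.5, 1.7, 25, 0, 0, 0], [1, 0, 0, 20, 0, 0, 0], [1, 0, 0, 20, 0, 0, 0], [1, 0, 0, 16, 0, 0, 0], [1, 0, 0, 11, 0, 0, 0]]' | python3 inch.py ; echo '[[1, 0, 0, 0, 0, 0, 0], [1, 0, 0, 0, 0, 0, 0]]' | python3 inch.py; python3 g.py -.5,85,0
python3 - <<'E'
from h import *
S=cam("side");cv2.imwrite("pics/s3.png",cv2.resize(S["image"][150:280,200:340,::-1],None,fx=4,fy=4))
E
```

```text
time: 9.75
ee_pos: [514.2, 187.1, 128.5]
ee_rot: [[-0.945, 0.082, 0.318], [0.075, 0.997, -0.035], [-0.32, -0.01, -0.948]]
contact_force: [-0.2, 0.8, 0.1]
grip_width: 0.999
gripper_force: 0.0
time: 9.95
ee_pos: [514.0, 187.3, 129.5]
ee_rot: [[-0.945, 0.082, 0.317], [0.075, 0.997, -0.035], [-0.319, -0.009, -0.948]]
contact_force: [-0.1, -0.3, 0.6]
grip_width: 1.001
gripper_force: 0.0
[-0.637  0.768  0.221  2.028  0.326  0.093  0.671] [513.982 187.342 129.505]
z in box [np.float64(0.3185608256387224), np.float64(-0.009150997385519579), np.float64(-0.9478582486929285)] yaw err 0.002186121673650597
-.5,85,0 [-2.582 -1.299  0.686]
```

View pics/s3.png

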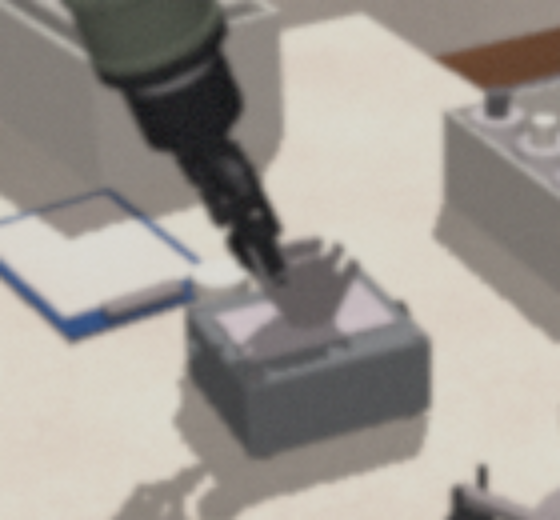

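The fingers straddle the collar at (265,250), in line with the lever. I'll close on it.

```bash
echo '[[1, -2, -1, 0, 0, 0, 0], [0.3, 0, 0, 0, 0, 0, 0], [0.3, 0, 0, 0, 0, 0, 0], [0.3, 0, 0, 0, 0, 0, 0], [0.3, 0, 0, 0, 0, 0, 0]]' | python3 inch.py 40; echo '[[0.3, 0, 0, 0, 0, 0, 0], [0.3, 0, 0, 0, 0, 0, 0]]' | python3 inch.py; python3 g.py -.5,85,0
```

```text
time: 10.5
ee_pos: [516.0, 186.9, 129.8]
ee_rot: [[-0.945, 0.081, 0.317], [0.075, 0.997, -0.033], [-0.318, -0.007, -0.948]]
contact_force: [-6.6, 3.3, 11.6]
grip_width: 0.389
gripper_force: 38.4
time: 10.7
ee_pos: [515.9, 186.9, 129.8]
ee_rot: [[-0.945, 0.081, 0.317], [0.074, 0.997, -0.033], [-0.318, -0.008, -0.948]]
contact_force: [-3.7, 3.7, 7.7]
grip_width: 0.386
gripper_force: 38.9
[-0.63   0.768  0.215  2.023  0.328  0.098  0.674] [515.919 186.92  129.831]
z in box [np.float64(0.3181295006395443), np.float64(-0.00764890798340186), np.float64(-0.9480164107384932)] yaw err 0.0011515311393121206
-.5,85,0 [-0.606 -1.003  0.365]
```

```bash
echo '[[0.3, 0.9, 0, -5, 0, 0, 0], [0.3, 0.9, 0, -5, 0, 0, 0], [0.3, 0.9, 0, -5, 0, 0, 0], [0.3, 0.5, 0, -2.7, 0, 0, 0], [0.3, 0, 0, 0, 0, 0, 0]]' | python3 inch.py; echo '[[0.3, 0, 0, 0, 0, 0, 0]]' | python3 inch.py; python3 g.py -.5,85,0 -.5,103,0
python3 - <<'E'
from h import *
S=cam("side");cv2.imwrite("pics/s4.png",cv2.resize(S["image"][150:280,200:340,::-1],None,fx=4,fy=4))
E
```

```text
time: 11.2
ee_pos: [507.3, 187.5, 145.6]
ee_rot: [[-0.945, 0.081, 0.316], [0.075, 0.997, -0.033], [-0.318, -0.008, -0.948]]
contact_force: [3.7, 3.7, -4.9]
grip_width: 0.389
gripper_force: 40.3
time: 11.3
ee_pos: [507.4, 187.5, 145.4]
ee_rot: [[-0.945, 0.081, 0.316], [0.075, 0.997, -0.034], [-0.318, -0.008, -0.948]]
contact_force: [2.4, 4.1, -4.5]
grip_width: 0.385
gripper_force: 40.2
[-0.641  0.731  0.213  2.034  0.325  0.127  0.673] [507.414 187.493 145.359]
z in box [np.float64(0.318008319167511), np.float64(-0.00817498032611949), np.float64(-0.9480526771424265)] yaw err 0.001518608428649305
-.5,85,0 [-3.747 -0.767 17.796]
-.5,103,0 [-0.589 -0.908  0.076]
```

View pics/s4.png

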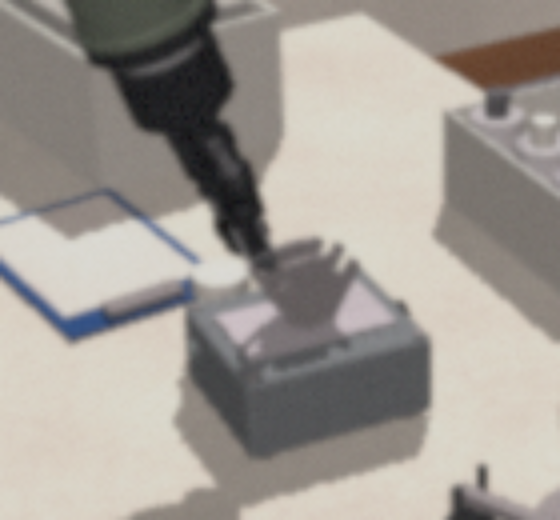

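Run:
```python
from h import *
s=status.read_state();Rm=s["ee_rot"]
p=Rm.T@(np.array([550.5,183.3,75])-s["ee_pos"]);a=[0,.1,0]
print(p,p-R.from_rotvec(a).apply(p))
```

```text
[-18.60340874  -0.14612656  80.45768578] [-8.12530522  0.         -1.45528856]
```

```bash
echo '[[0.3, -8.1, 0, -1.45, 0, 0.1, 0], [0.3, -8.1, 0, -1.45, 0, 0.1, 0], [0.3, -8.1, 0, -1.45, 0, 0.1, 0], [0.3, -8.1, 0, -1.45, 0, 0.1, 0], [0.3, 0, 0, 0, 0, 0, 0]]' | python3 inch.py; python3 g.py -.1,103,0
```

```text
time: 11.85
ee_pos: [538.3, 185.1, 155.3]
ee_rot: [[-0.994, 0.085, -0.072], [0.085, 0.996, -0.0], [0.072, -0.006, -0.997]]
contact_force: [0.1, 7.4, -5.6]
grip_width: 0.385
gripper_force: 41.4
[-0.261  0.83  -0.229  1.517  0.18   0.883  0.944] [538.317 185.106 155.287]
z in box [np.float64(-0.07221352390417132), np.float64(-0.005949864776800242), np.float64(-0.997371448395471)] yaw err 0.004674323854835397
-.1,103,0 [-0.403 -0.957 -1.28 ]
```

```bash
echo '[[0.3, -8.1, 0, -1.4, 0, 0.1, 0], [0.3, -8.1, 0, -1.4, 0, 0.1, 0], [0.3, -8.1, 0, -1.4, 0, 0.1, 0], [0.3, 0, 0, 0, 0, 0, 0]]' | python3 inch.py; echo '[[0.3, -8.1, 0, -1.4, 0, 0.1, 0], [0.3, -8.1, 0, -1.4, 0, 0.1, 0], [0.3, -8.1, 0, -1.4, 0, 0.1, 0], [0.3, 0, 0, 0, 0, 0, 0], [0.3, 0, 0, 0, 0, 0, 0]]' | python3 inch.py;python3 g.py .5,103,0
```

```text
time: 12.25
ee_pos: [562.1, 183.3, 153.8]
ee_rot: [[-0.927, 0.084, -0.365], [0.081, 0.996, 0.024], [0.366, -0.007, -0.931]]
contact_force: [-2.1, 6.6, -5.3]
grip_width: 0.384
gripper_force: 42.0
time: 12.75
ee_pos: [582.2, 181.9, 148.4]
ee_rot: [[-0.81, 0.083, -0.581], [0.074, 0.996, 0.04], [0.582, -0.011, -0.813]]
contact_force: [-4.7, 2.8, -5.1]
grip_width: 0.382
gripper_force: 42.0
[-0.207  1.272 -0.283  0.529  0.021  1.928  1.113] [582.189 181.939 148.388]
z in box [np.float64(-0.582090270077207), np.float64(-0.006850254698258188), np.float64(-0.8130953151334801)] yaw err 0.003429751537159314
.5,103,0 [-4.494 -1.3   -3.111]
```

```bash
echo '[[0.3, -3, 0, -1.5, 0, 0, 0], [0.3, -3, 0, -1, 0, 0, 0], [0.3, 0, 0, 0, 0, 0, 0], [0.3, 0, 0, 0, 0, 0, 0]]' | python3 inch.py;python3 g.py .5,103,0 .5,85,0
```

```text
time: 13.15
ee_pos: [588.3, 181.5, 148.9]
ee_rot: [[-0.811, 0.083, -0.58], [0.073, 0.997, 0.04], [0.581, -0.01, -0.814]]
contact_force: [-8.7, 2.2, -2.2]
grip_width: 0.386
gripper_force: 41.5
[-0.211  1.293 -0.279  0.468  0.021  1.968  1.118] [588.328 181.467 148.879]
z in box [np.float64(-0.5811734064110713), np.float64(-0.006768329426614716), np.float64(-0.8137515968631487)] yaw err 0.0027955985820305885
.5,103,0 [ 0.205 -1.334  0.872]
.5,85,0 [-1.952 -1.195 18.742]
```

```bash
echo '[[0.3, -0.7, 0, 6, 0, 0, 0], [0.3, -0.7, 0, 6, 0, 0, 0], [0.3, -0.6, 0, 5, 0, 0, 0], [0.3, 0, 0, 0, 0, 0, 0]]' | python3 inch.py 25;python3 g.py .5,85,0
python3 - <<'E'
from h import *
S=cam("side");cv2.imwrite("pics/s5.png",cv2.resize(S["image"][150:280,200:340,::-1],None,fx=4,fy=4))
E
```

```text
time: 13.55
ee_pos: [580.0, 182.1, 133.8]
ee_rot: [[-0.811, 0.083, -0.58], [0.073, 0.997, 0.04], [0.581, -0.01, -0.814]]
contact_force: [-7.8, 3.1, -1.2]
grip_width: 0.383
gripper_force: 41.6
[-0.204  1.277 -0.282  0.567  0.022  1.884  1.117] [580.014 182.057 133.753]
z in box [np.float64(-0.5809298260547571), np.float64(-0.006452397251805915), np.float64(-0.8139280703905565)] yaw err 0.002947565063976377
.5,85,0 [ 0.05  -1.245  1.588]
```

View pics/s5.png

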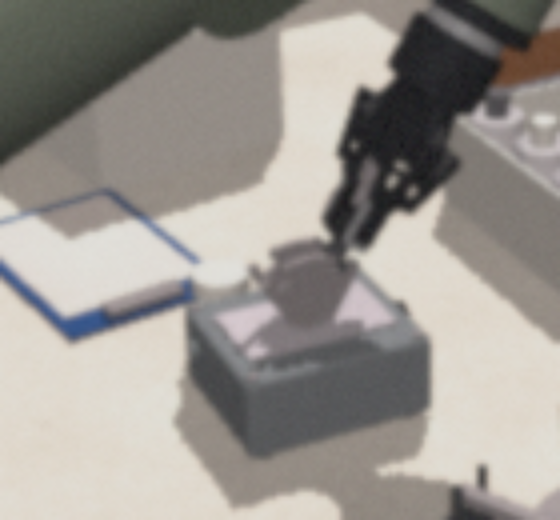

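The hand leans to the back with the lever between the fingers at (345,235), and the collar is about 1.5 mm above home. I'll release and back out along the lever.

```bash
echo '[[0.7, 0, 0, 0, 0, 0, 0], [1, 0, 0, 0, 0, 0, 0], [1, 0, 0, 0, 0, 0, 0], [1, 0, 0, 0, 0, 0, 0], [1, 0, 0, 0, 0, 0, 0]]' | python3 inch.py; echo '[[1, 1.5, 0, -15, 0, 0, 0], [1, 1.5, 0, -15, 0, 0, 0], [1, 1.5, 0, -20, 0, 0, 0], [1, 1.5, 0, -20, 0, 0, 0], [1, 0, 0, -20, 0, 0, 0]]' | python3 inch.py;echo '[[1, 0, 0, -30, 0, 0, 0], [1, 0, 0, -30, 0, 0, 0], [1, 0, 0, 0, 0, 0, 0]]' | python3 inch.py
python3 - <<'E'
from h import *
H=np.array([550.5,183.3,75]);y=-.08;X=np.array([np.cos(y),np.sin(y),0]);A=np.sin(.5)*X+np.array([0,0,np.cos(.5)])
S=cam("side");im=S["image"][190:250,220:340,::-1]
for nm,r in(("down",80.5),("up",100.5),("cap",120.5)):print(nm,(proj(S,H+r*A)-[220,190])*5)
b=cv2.resize(S["image"][250:310,300:420,::-1],None,fx=5,fy=5)
cv2.imwrite("pics/s6.png",np.vstack([cv2.resize(im,None,fx=5,fy=5,interpolation=cv2.INTER_CUBIC)[:300],b[:280]]))
E
```

```text
time: 14.1
ee_pos: [581.1, 181.7, 133.6]
ee_rot: [[-0.812, 0.084, -0.578], [0.075, 0.996, 0.04], [0.579, -0.01, -0.815]]
contact_force: [-0.0, 0.7, 0.4]
grip_width: 1.0
gripper_force: 0.0
time: 14.6
ee_pos: [593.5, 172.3, 200.2]
ee_rot: [[-0.828, 0.091, -0.553], [0.076, 0.996, 0.049], [0.555, -0.001, -0.832]]
contact_force: [0.4, -1.0, -0.5]
grip_width: 0.994
gripper_force: 0.0
time: 14.9
ee_pos: [592.7, 163.5, 238.2]
ee_rot: [[-0.847, 0.098, -0.523], [0.077, 0.995, 0.062], [0.527, 0.012, -0.85]]
contact_force: [-0.5, 0.1, 0.4]
grip_width: 1.006
gripper_force: 0.0
down [336.40325277  77.41322263]
up [350.41274905  47.69245598]
cap [364.52156762  17.77262781]
```

View pics/s6.png

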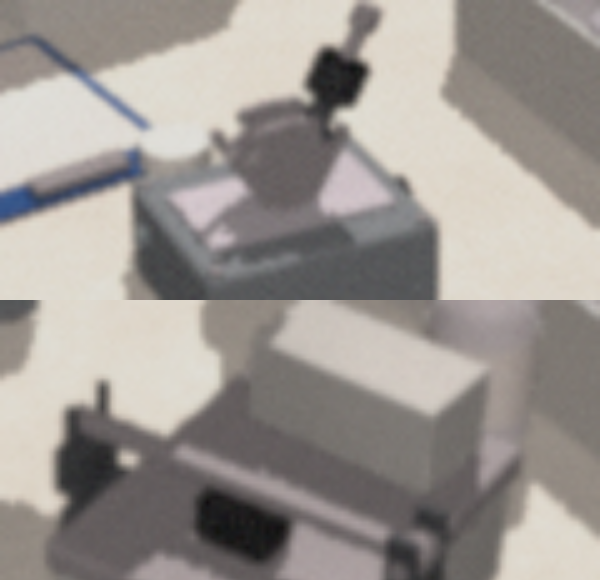

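The collar is at (336,77), against a prediction of (336,77) for down at the on end, and the cap is where it should be. The bar is still in its fork and the hand is clear, so I'm handing in.

```bash
echo '[[1, 0, 0, -20, 0, 0, 0], [1, 0, 0, 0, 0, 0, 0], [1, 0, 0, 0, 0, 0, 0]]' | python3 inch.py|tail -3; python3 -c "
from plant import manip, imaging, status; print(manip.close_job())"
```

```text
contact_force: [0.6, 0.1, -0.6]
grip_width: 0.998
gripper_force: 0.0
the job is handed in; nothing more can be done
None
```

I closed the hold-down bar into its catch, flipped the lever to on with the collar down in its notch, backed the arm clear and handed the job in at about 15 s; the last picture agreed with all of this, but no verdict was returned.

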